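# Turn the sample lime to the lamp on a lifting paddle

## Task

Take the lifting paddle by its wooden grip, slide its blade into the stand's channel under the white dish and lift dish and lime clear of the stand without the gripper touching either of them. Then, keeping the dish level and the loose lime in its middle, turn the dish a quarter turn clockwise (seen from above) until its orange mark faces the lamp, and finish while still holding it there on the paddle, over the stand and about 8 cm above it. Leave the tape roll, the yellow sizing ring and the pink label stack near the stand where they are.

Things in the scene. Friction and masses are not known exactly. Their poses are not given: they have to be found in the camera images.
- paddle_grip (a point): Centre of the paddle's upright wooden grip block, 30 mm above the paddle's underside. Block 50 mm long (x), 24 wide (y), 60 tall; squeeze it across the 24 mm from above. x points from grip to blade, z up. The paddle (about 0.2 kg) starts flat on the table, blade roughly away from the robot. A firm grip (60 N or more) keeps the loaded blade from drooping.
- paddle_blade (a point): Centre of the top face of the paddle's flat aluminium blade, 150 mm along x from the grip centre and 26 mm below it (4 mm above the paddle's underside). Blade 110 mm long, 60 wide, 4 thick: its tip is 205 mm from the grip centre. A neck 22 mm wide, 8 mm thick joins it to the grip.
- paddle: The whole paddle: aluminium blade and neck with a dark wooden grip block. Origin on the underside, below the grip's centre; x points to the blade.
- dish: White shallow round dish, 143 mm wide, 23 high, about 90 g. Origin: centre of its flat underside (132 mm wide), 56 mm above the table at the start. Inside slopes up 8 degrees to radius 30 mm, then 18 degrees to the rim, so the lime stays central while the tilt is under 8 degrees. y axis points from the centre to the orange rim mark; at the start along the stand's y within 4 degrees.
- lime_center (a point): Centre of a loose green lime, a ball 40 mm in diameter, about 32 g, lying in the middle of the dish (its centre 26 mm above the dish's underside).
- stand: Fixed steel channel, open on top and at both ends: base 125 x 130 mm (x, y), 6 mm thick; two walls along y, 12 mm thick, 130 long, centred at x = +-52 mm (gap 92), tops 56 mm above the table. The dish spans the walls; 6 to 56 mm above the table is free under it. Origin on the table at its centre; y runs along the channel, from robot right to left; x points away from the robot, to the lamp.
- lamp_side (a point): Blue spot on the outer face of the stand wall nearest the lamp: 60 mm from the stand centre along the stand x, 40 mm above the table. The inspection lamp (fixed, black foot, bright rectangular head 100 mm wide, 130 mm tall) stands 270 mm from the stand centre in this same direction, its bright face towards the stand.
- tape_roll: Roll of brown tape, 84 mm in diameter, 48 mm high, standing loose on the table; leave alone. Origin under its centre.
- size_ring: Yellow fruit sizing ring, 76 mm outside diameter, 12 mm high, lying flat; leave alone. Origin under its centre.
- label_stack: Stack of blank pink labels, 70 x 50 x 25 mm; leave alone. Origin under its centre.

How it is judged (in metres and radians):
On the way, in this order (a step that is already met when the one before it is completed fails the run):
1. the paddle's blade is under the dish while the dish still rests on the stand (horizontal distance between paddle_blade and dish below 0.045 m and height (world z) of paddle_blade below 0.058 m and height (world z) of dish below 0.062 m and contact force between dish and stand above 0.1 N), for 0.1 s.
2. the paddle has lifted the dish clear of the stand, not yet turned (height (world z) of dish above 0.072 m and contact force between dish and paddle above 0.3 N and contact force between dish and stand below 0.1 N and angle between the y axis of dish and the y axis of stand, either way round below 0.4 rad), for 0.1 s.
At the end, for the whole second after the job is handed in: The held paddle alone carries the dish: over 95 mm above the table, within 50 mm of the stand centre, orange mark within 0.2 rad of the stand x (lamp side), tilt under 0.12 rad, lime within 15 mm of the dish centre, nearly still (height (world z) of dish above 0.095 m and horizontal distance between dish and stand below 0.05 m and angle between the y axis of dish and the x axis of stand, either way round below 0.2 rad and y of lamp_side in the frame of dish above 0 m and angle between dish's own z axis and vertical below 0.12 rad and horizontal distance between lime_center and dish below 0.015 m and height (world z) of lime_center above 0.1 m and contact force between dish and paddle above 0.3 N and contact force between paddle and the fingers above 2 N and contact force between each of dish, paddle and stand below 0.1 N and height (world z) of paddle_blade above 0.085 m and linear speed of dish below 0.03 m/s and angular speed of dish below 0.15 rad/s); the arm keeps its last pose, push and grip.
It fails at once if the lime rolls more than 35 mm from the middle of the dish (horizontal distance between lime_center and dish above 0.035 m).
It fails at once if the gripper or arm touches the dish or the lime (contact force between any of dish, lime and the fingers above 0.5 N or contact force between any of dish, lime and the arm above 0.5 N).
It fails at once if the tape roll, sizing ring or label stack is moved more than 30 mm (distance of any of tape_roll, size_ring, label_stack from where it was at the start of the episode above 0.03 m).
It also fails if it takes over 72 s, if anything falls off the work surface, if the arm or the gripper's body presses on something with over 40 N, if the wrist force passes 120 N, or if a joint passes its speed limit or range.

## Robot

A 7-joint arm with a two-finger parallel gripper is mounted at the origin on the work surface. World frame = base frame: x ahead of the robot, y to its left, z up, the work surface at z = 0. Lengths are in mm, angles in rad, forces in N, time in s.
With the tool pointing down it reaches from about 425 to 975 mm from the base axis. Payload 16.7 kg.
Tool frame: the origin (TCP) lies between the finger pads; the fingertips stand 8 mm ahead of it and the grasp point (between the pads) lies 11 mm behind it; x points along the fingers, y is the direction in which the jaws open and shut, and the axes are right-handed (so a half turn about x gives the same grasp; the last joint's range is limited). The gripper opens to 85 mm and grips with 20 to 120 N. Pads are 22 mm wide; open, the fingers measure 114 mm over their backs; the gripper's body (76 mm by 85 mm) begins 54 mm behind the grasp point. The pads swing forward as they close: fully open they stand 13 mm farther back than shut.
Start: joints at [-1.383, 0.426, 0.074, 1.606, -0.034, 1.111, -0.067], TCP at [223.07, 637.037, 239.302] pointing down, gripper open.
Joint ranges: [-2.85, 2.85], [-0.5, 2.14], [-1.23, 1.37], [0.21, 2.46], [-1.02, 4.16], [0.16, 2.05], [-2.73, 2.73]. Speed limits (rad/s): [1.89, 1.89, 2.39, 2.39, 3.01, 3.01, 3.01].

## Interface

Orientations are given as a rotation vector (axis times angle).
In Python, from cell import r gives the robot as it stands.
- The arm moves only by the tool send_rows, never from a script. Its arguments are lists of equal length, an entry for each row: "dp": the shift along the tool's x, y, z in m, a list of three; "spin": the turn about the tool's x in degrees; "claw": the opening, from 0 (shut) to 1 (fully open). A call has 1 to 20 rows; each row is the pose to reach, as a shift and turn from the pose commanded when the call began, along the tool's axes at that moment; what a row does not reach only later rows make up. A row lasts 1/8 s, in which the tool goes at most 62.5 mm and 10.7 degrees, less where a joint would pass 70% of its speed; a pose out of reach is approached as far as the arm can. A call with a gripper value outside its range is refused whole. The fingers move at their own pace and stop on an object; "grip_force" is the grip in N (left out, the last holds). Time passes only in rows, so rows that repeat a pose let the fingers close. It gives the time, the measured TCP pose, the force and the opening at its end, in the units of the state.
- r.observe(): the state, without advancing time (a new reading comes with each control period).
- r.camera(name): name is "scene" or "top" or "wrist"; returns the picture (400x640x3 uint8, blue, green, red); there is no depth.
- r.calibration(name): a dict with "mtx" (3x3 intrinsics, pixels), "xyz" and "attitude" of the camera in the world. Camera axes: x right, y up, looking along -z (the intrinsics and any distortion apply to the point x, -y, -z); pixel columns grow to the right and rows downward; lengths in mm; the calibration is good to about 2 mm. A picture is of the moment at which its call begins: read the wrist's pose just before it. calibration takes no time and is no camera call; for the wrist camera it gives the pose at the moment of the call.
- r.finish_job(): hands the job in, once; it reports no verdict.
The state is a dict: "t": time; "joints": joint angles; "dq": joint speeds; "tau": joint torques, N m; "tcp_pos": TCP position; "orientation": TCP orientation; "contact_force": force on the tool from outside, world axes, zero at the start; "moment": the same for the moment, N m; "grip_width": opening from 0.0 (shut) to 1.0 (fully open).
Only numpy, scipy, OpenCV 4.12 (cv2) and the standard library are available. Lean on these libraries where they do the work, as an engineer would, in place of code of your own. Each camera call takes 0.05 s, during which the arm holds its last target.

## Working session

There is one attempt and no reset: what is moved stays moved. The work goes in short steps, Python scripts to look and compute and a tool call to move; the robot and the scene stay as the last step left them, time stands still between calls to the robot, and variables do not carry over. Pictures are saved under pics/ and viewed, and the job is handed in when it is done.

Besides the shell and the picture viewer there is one more tool, called by a JSON object that holds its "method" and its "body". send_rows: Moves the arm, as the interface text tells. Its arguments: {"type":"object","properties":{"dp":{"type":"array"},"spin":{"type":"array"},"claw":{"type":"array"},"grip_force":{"type":"number"}},"required":["dp","spin","claw"]}

```bash
ls; mkdir -p pics; python3 - <<'E'
from cell import r
import cv2
print(r.observe())
for n in ["scene","top"]:
    print(n,r.calibration(n)); cv2.imwrite(f"pics/{n}0.png",r.camera(n))
E
```

```text
pics
{'t': 0.0, 'joints': array([-1.38353742,  0.42675632,  0.07381479,  1.60663346, -0.03408298,
        1.11082985, -0.06708444]), 'dq': array([-2.49993052e-03, -1.95472801e-04, -4.25932220e-04,  3.53926094e-04,
        7.72921770e-04, -6.17823565e-05, -1.52612241e-03]), 'tau': array([ 8.57589293e-04, -9.49825788e+01,  3.76144722e+00, -4.63523161e+01,
        1.92635326e-02,  1.00694850e-02, -8.69823816e-05]), 'tcp_pos': array([222.91240511, 636.68137384, 238.58163268]), 'orientation': array([ 0.26317539,  1.55472273, -0.26532449]), 'contact_force': array([ 0.60886081, -0.81010659,  0.3795946 ]), 'moment': array([ 0.01813838, -0.01571024,  0.01235443]), 'grip_width': 0.9958334549619101}
scene {'mtx': array([[370.66324092,   0.        , 313.8238764 ],
       [  0.        , 370.66324092, 199.12263328],
       [  0.        ,   0.        ,   1.        ]]), 'xyz': array([1147.38228594,  189.03251082,  655.46521221]), 'attitude': array([0.57242412, 0.76059598, 1.70054095])}
top {'mtx': array([[518.17653084,   0.        , 322.28579423],
       [  0.        , 518.17653084, 205.36389706],
       [  0.        ,   0.        ,   1.        ]]), 'xyz': array([3.52866476e+02, 9.01066207e-01, 1.47622199e+03]), 'attitude': array([ 0.13857749, -0.10643824, -1.56017553])}
```

View pics/scene0.png

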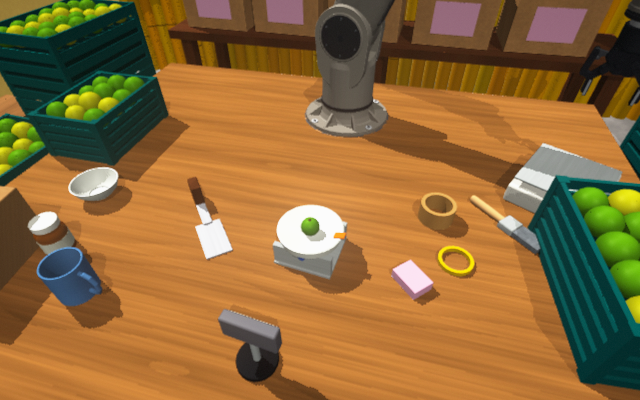

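View pics/top0.png

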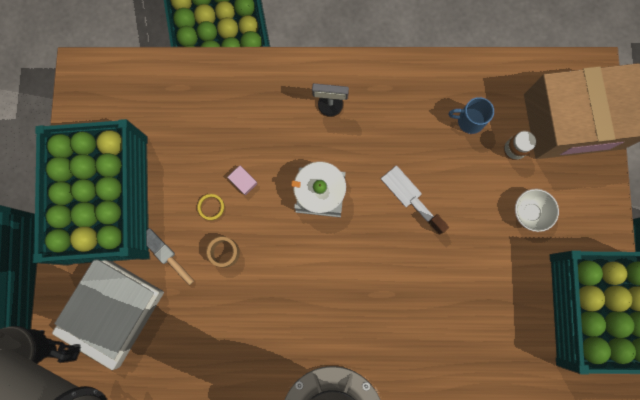

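The lifting paddle is the dark-gripped one at about (437,225) to (400,185) in the top view. The stand and dish are near (320,190), with the orange mark to the left (+y) and the lamp up (+x). The light-handled tool at (170,255) is a decoy. Next I'll zoom in on the paddle and stand.

```bash
cat > h.py <<'E'
import numpy as np, cv2
from scipy.spatial.transform import Rotation as R
from cell import r
def ray(cal,px):
    px=np.atleast_2d(np.asarray(px,float)); K=cal["mtx"]
    d=np.c_[(px[:,0]-K[0,2])/K[0,0],-(px[:,1]-K[1,2])/K[1,1],-np.ones(len(px))]
    return np.array(cal["xyz"]),R.from_rotvec(cal["attitude"]).apply(d)
def plane(cal,px,z):
    o,d=ray(cal,px); return o+d*((z-o[2])/d[:,2])[:,None]
def proj(cal,P):
    p=R.from_rotvec(cal["attitude"]).inv().apply(np.atleast_2d(P)-cal["xyz"]); K=cal["mtx"]
    return np.c_[K[0,0]*p[:,0]/-p[:,2]+K[0,2],-K[1,1]*p[:,1]/-p[:,2]+K[1,2]]
E
python3 - <<'E'
from h import *
t=cv2.imread("pics/top0.png"); s=cv2.imread("pics/scene0.png")
a=cv2.resize(t[80:240,270:470],None,fx=4,fy=4,interpolation=cv2.INTER_CUBIC)
b=cv2.resize(s[160:300,170:370],None,fx=4,fy=4,interpolation=cv2.INTER_CUBIC)
cv2.imwrite("pics/tz.png",cv2.resize(a,(750,600)));cv2.imwrite("pics/sz.png",b[:,:800])
ct=r.calibration("top");cs=r.calibration("scene")
for n,px,z in[("grip",(437,225),60),("blade",(400,185),4),("dish",(320,188),79),("lamp",(331,95),0),("tape",(222,251),48),("ring",(210,207),12),("lab",(242,180),25)]:
    print(n,plane(ct,px,z).round())
E
```

```text
grip [[ 523. -284.   60.]]
blade [[ 645. -192.    4.]]
dish [[621.  37.  79.]]
lamp [[919.   9.   0.]]
tape [[448. 307.  48.]]
ring [[577. 354.  12.]]
lab [[654. 263.  25.]]
```

View pics/tz.png

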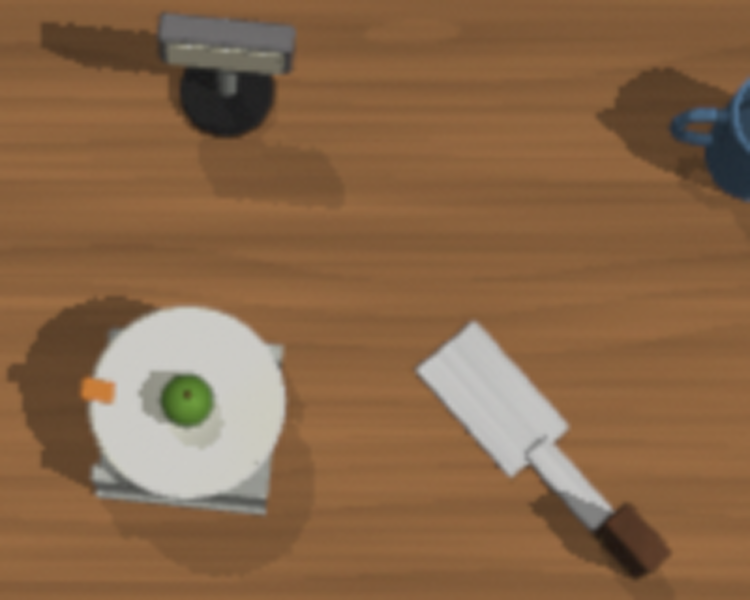

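View pics/sz.png

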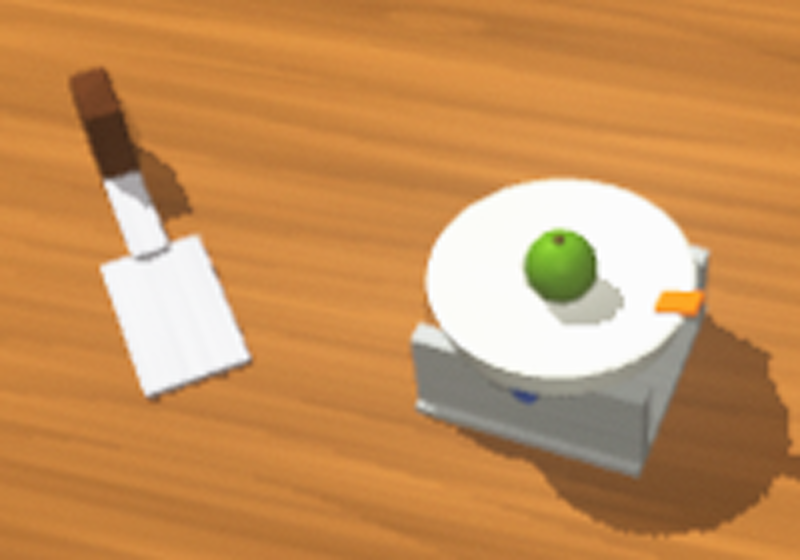

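```bash
python3 - <<'E'
from h import *
t=cv2.imread("pics/top0.png"); ct=r.calibration("top");cs=r.calibration("scene")
Z=lambda L:[(270+x/3.75-.4,80+y/3.75-.4) for x,y in L]
S=lambda L:[(170+x/4-.4,160+y/4-.4) for x,y in L]
b=plane(ct,Z([(474,321),(416,370),(512,475),(568,427)]),4)[:,:2]
bs=plane(cs,S([(151,397),(249,359),(200,236),(102,266)]),4)[:,:2]
for q in(b,bs):
    print("blade",q.round(1).tolist(),"c",q.mean(0).round(1),"L",[np.linalg.norm(q[i]-q[(i+1)%4]).round(1) for i in range(4)])
    d=q[:2].mean(0)-q[2:].mean(0);d/=np.linalg.norm(d);print("yaw",np.degrees(np.arctan2(d[1],d[0])).round(2),"grip",(q.mean(0)-150*d).round(1))
# grip top
print("griptop T",plane(ct,Z([(625,505),(669,550),(637,577),(597,543)]),60)[:,:2].round(1).tolist())
print("griptop S",plane(cs,S([(70,77),(104,67),(122,104),(85,120)]),60)[:,:2].round(1).tolist())
# dish/orange/lime
hsv=cv2.cvtColor(t,cv2.COLOR_BGR2HSV)
s=cv2.imread("pics/scene0.png");hs=cv2.cvtColor(s,cv2.COLOR_BGR2HSV)
for nm,im,cal,roi in(("top",hsv,ct,(285,150,355,225)),("scene",hs,cs,(268,195,360,280))):
    m=np.zeros(im.shape[:2],np.uint8);x0,y0,x1,y1=roi;m[y0:y1,x0:x1]=1
    def cen(mask):
        n,l,st,c=cv2.connectedComponentsWithStats((mask*m).astype(np.uint8));i=1+st[1:,4].argmax();return c[i],st[i],l==i
    o,so,_=cen((im[...,0]<16)&(im[...,0]>5)&(im[...,1]>170)&(im[...,2]>170))
    g,sg,_=cen((im[...,0]>32)&(im[...,0]<60)&(im[...,1]>120))
    w,sw,wm=cen((im[...,1]<35)&(im[...,2]>(195 if nm=="top" else 235)))
    print(nm,"orange",o,so,plane(cal,o,77).round(1),"lime",g,sg[4],plane(cal,g,82).round(1))
    cn=max(cv2.findContours(wm.astype(np.uint8),0,1)[0],key=cv2.contourArea)
    P=plane(cal,cv2.convexHull(cn)[:,0],79)[:,:2].astype(np.float32)
    print("dish",cv2.minEnclosingCircle(P),sw)
# stand
print("front base T z6",plane(ct,Z([(95,496),(265,514)]),6)[:,:2].round(1).tolist())
print("wall outer top z56 T: robot side R, lamp side L,R",plane(ct,Z([(93,465),(268,486),(110,330),(284,345)]),56)[:,:2].round(1).tolist())
print("scene lamp wall top corners z56",plane(cs,S([(414,325),(648,388),(708,250)]),56)[:,:2].round(1).tolist())
print("scene base bottom z0",plane(cs,S([(416,410),(640,475)]),0)[:,:2].round(1).tolist())
E
```

```text
blade [[703.8, -180.9], [664.9, -135.8], [583.3, -208.3], [620.8, -251.7]] c [ 643.2 -194.2] L [np.float64(59.6), np.float64(109.2), np.float64(57.4), np.float64(109.1)]
yaw 41.03 grip [ 530.1 -292.7]
blade [[704.7, -178.7], [666.1, -136.8], [582.0, -206.8], [620.0, -253.7]] c [ 643.2 -194. ] L [np.float64(57.0), np.float64(109.4), np.float64(60.4), np.float64(113.2)]
yaw 40.64 grip [ 529.4 -291.7]
griptop T [[552.7, -282.5], [519.8, -313.7], [499.8, -289.9], [524.6, -261.4]]
griptop S [[519.0, -315.6], [504.6, -299.3], [535.5, -270.6], [554.9, -285.7]]
top orange [294.82142857 183.46428571] [292 181   7   5  28] [[633.8 106.8  77. ]] lime [319.38842975 186.39669421] 121 [[624.9  38.9  82. ]]
dish ((624.9085693359375, 38.00129318237305), 69.48770904541016) [ 295  162   50   50 1549]
scene orange [279.07981221 274.90140845] [268 266  32  14 213] [[756.5  12.6  77. ]] lime [309.91266376 225.92139738] 229 [[623.6  37.6  82. ]]
dish ((625.631103515625, 37.69346237182617), 71.343017578125) [ 277  205   66   49 2077]
front base T z6 [[564.9, 110.4], [551.8, -19.6]]
wall outer top z56 T: robot side R, lamp side L,R [[580.9, 108.6], [565.9, -21.1], [683.5, 97.6], [672.5, -32.7]]
scene lamp wall top corners z56 [[661.3, -34.4], [672.8, 96.3], [568.7, 107.7]]
scene base bottom z0 [[674.7, -33.7], [686.8, 96.2]]
```

```bash
cat >> h.py <<'E'
def st():
    o=r.observe(); M=R.from_rotvec(o["orientation"]).as_matrix()
    print("t",round(o["t"],2),"tcp",o["tcp_pos"].round(1),"q",o["joints"].round(2),"F",o["contact_force"].round(1),"M",o["moment"].round(2),"g",round(o["grip_width"],3))
    print("tool x",M[:,0].round(4),"y",M[:,1].round(4),"z",M[:,2].round(4),"yhead",np.degrees(np.arctan2(M[1,1],M[0,1])).round(2))
    return o,M
def go(P,M,o):  # dp (m) to reach world P mm
    return (M.T@(np.array(P)-o["tcp_pos"])/1000).round(4)
E
python3 - <<'E'
from h import *
o,M=st()
for P in [(530,-292,180),(530,-292,30)]: print(P,go(P,M,o))
E
```

```text
t 0.1 tcp [223.  636.7 238.7] q [-1.38  0.43  0.07  1.61 -0.03  1.11 -0.07] F [ 0.4 -0.1 -0.2] M [-0.   -0.04 -0.02] g 1.001
tool x [-3.0e-04 -1.1e-03 -1.0e+00] y [ 0.3305  0.9438 -0.0012] z [ 9.438e-01 -3.305e-01  1.000e-04] yhead 70.7
(530, -292, 180) [ 0.0596 -0.775   0.5967]
(530, -292, 30) [ 0.2096 -0.7748  0.5967]
```

```bash
python3 - <<'E'
from h import *
o,M=st()
for P in [(500,250,260),(550,-50,260),(530,-292,190)]: print(P,go(P,M,o))
E
```

```text
t 0.1 tcp [223.  636.7 238.7] q [-1.38  0.43  0.07  1.61 -0.03  1.11 -0.07] F [ 0.4 -0.1 -0.2] M [-0.   -0.04 -0.02] g 1.001
tool x [-3.0e-04 -1.1e-03 -1.0e+00] y [ 0.3305  0.9438 -0.0012] z [ 9.438e-01 -3.305e-01  1.000e-04] yhead 70.7
(500, 250, 260) [-0.021  -0.2735  0.3893]
(550, -50, 260) [-0.0206 -0.5401  0.5356]
(530, -292, 190) [ 0.0496 -0.775   0.5967]
```

{"method": "send_rows", "body": {"dp": [[-0.02, -0.034, 0.049], [-0.02, -0.068, 0.097], [-0.02, -0.103, 0.146], [-0.02, -0.137, 0.195], [-0.02, -0.171, 0.243], [-0.02, -0.205, 0.292], [-0.02, -0.239, 0.341], [-0.02, -0.274, 0.389], [-0.02, -0.327, 0.418], [-0.02, -0.38, 0.448], [-0.02, -0.433, 0.477], [-0.02, -0.487, 0.506], [-0.02, -0.54, 0.536], [0.0, -0.6, 0.55], [0.02, -0.66, 0.57], [0.04, -0.72, 0.585], [0.05, -0.775, 0.597], [0.05, -0.775, 0.597], [0.05, -0.775, 0.597], [0.05, -0.775, 0.597]], "spin": [7, 14, 21, 28, 35, 42, 49, 56, 63, 70, 77, 84, 91, 98, 105, 112, 120, 120, 120, 120], "claw": [1, 1, 1, 1, 1, 1, 1, 1, 1, 1, 1, 1, 1, 1, 1, 1, 1, 1, 1, 1], "grip_force": 100}}

```text
t: 2.6
tcp_pos: [530.9, -290.3, 189.4]
orientation: [1.808, 0.673, -1.807]
contact_force: [1.0, 0.2, -0.1]
grip_width: 1.001
```

```bash
python3 - <<'E'
from h import *
o,M=st(); c=r.calibration("wrist"); print(c)
i=r.camera("wrist"); cv2.imwrite("pics/w1.png",i); cv2.imwrite("pics/s1.png",r.camera("scene"))
E
```

```text
t 2.6 tcp [ 530.9 -290.3  189.4] q [-0.21  0.47  0.8   1.85 -0.4   0.99 -0.1 ] F [ 1.   0.2 -0.1] M [-0.04  0.02  0.  ] g 1.001
tool x [ 2.e-04  6.e-04 -1.e+00] y [ 6.539e-01 -7.566e-01 -4.000e-04] z [-7.566e-01 -6.539e-01 -6.000e-04] yhead -49.17
{'mtx': array([[293.87180727,   0.        , 321.42910484],
       [  0.        , 293.87180727, 201.23301983],
       [  0.        ,   0.        ,   1.        ]]), 'xyz': array([ 592.86743136, -237.43515609,  325.05912194]), 'attitude': array([-0.2996332 ,  0.13683275, -0.85217453])}
```

View pics/w1.png

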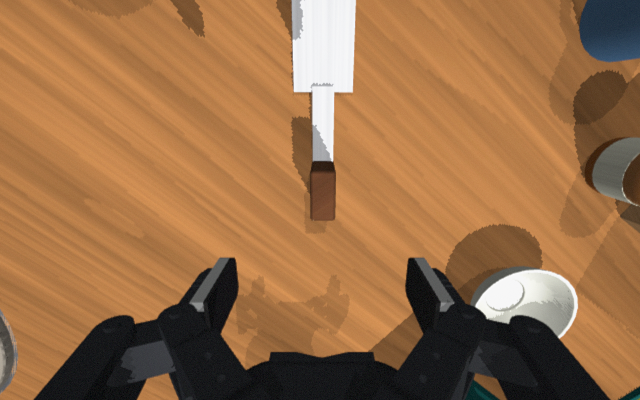

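View pics/s1.png

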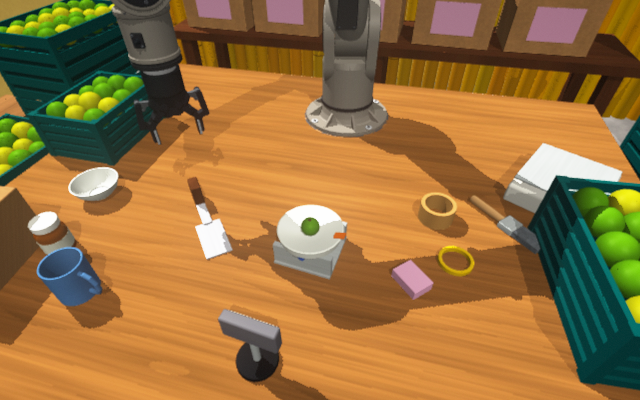

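```bash
python3 - <<'E'
from h import *
o,M=st(); c=r.calibration("wrist")
i=cv2.imread("pics/w1.png"); h=cv2.cvtColor(i,cv2.COLOR_BGR2HSV)
cv2.imwrite("pics/w1z.png",cv2.resize(i[60:240,260:400],None,fx=4,fy=3.3,interpolation=cv2.INTER_CUBIC))
P=plane(c,[(311,170),(335,170),(335.5,220),(311,220)],60)[:,:2]
print(P.round(1).tolist(),P.mean(0).round(1))
Q=plane(c,[(293,92),(353,92),(312,160),(334,160)],4)[:,:2];print(Q.round(1).tolist())
E
```

```text
t 2.7 tcp [ 531.  -290.4  189.6] q [-0.21  0.47  0.8   1.85 -0.4   0.99 -0.1 ] F [-0.  -0.1 -0.4] M [0.02 0.01 0.02] g 1.001
tool x [ 6.e-04  5.e-04 -1.e+00] y [ 0.6538 -0.7567  0.    ] z [-7.567e-01 -6.538e-01 -7.000e-04] yhead -49.17
[[543.2, -267.9], [557.6, -284.6], [521.0, -317.7], [505.4, -299.7]] [ 531.8 -292.5]
[[582.9, -207.9], [623.1, -254.5], [542.0, -267.9], [557.8, -286.3]]
```

View pics/w1z.png

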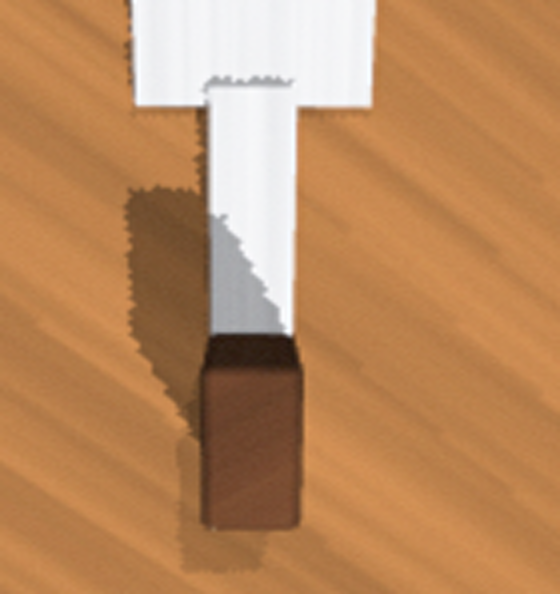

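{"method": "send_rows", "body": {"dp": [[0.05, 0.002, 0.001], [0.1, 0.002, 0.001], [0.14, 0.002, 0.001], [0.165, 0.002, 0.001], [0.165, 0.002, 0.001], [0.165, 0.002, 0.001], [0.165, 0.002, 0.001], [0.165, 0.002, 0.001], [0.165, 0.002, 0.001], [0.165, 0.002, 0.001], [0.165, 0.002, 0.001], [0.165, 0.002, 0.001], [0.165, 0.002, 0.001], [0.165, 0.002, 0.001]], "spin": [0, 0, 0, 0, 0, 0, 0, 0, 0, 0, 0, 0, 0, 0], "claw": [1, 1, 1, 1, 1, 1, 0.4, 0.2, 0.1, 0.1, 0.1, 0.1, 0.1, 0.1], "grip_force": 100}}

```text
t: 4.45
tcp_pos: [531.2, -294.0, 24.8]
orientation: [1.809, 0.671, -1.808]
contact_force: [-1.6, 1.3, 8.2]
grip_width: 0.269
```

```bash
python3 - <<'E'
from h import *
o,M=st()
E
```

```text
t 4.45 tcp [ 531.2 -294.    24.8] q [-0.06  0.68  0.62  1.94 -0.59  0.72  0.06] F [-1.6  1.3  8.2] M [0.3  0.3  0.08] g 0.269
tool x [ 6.e-04  0.e+00 -1.e+00] y [ 6.521e-01 -7.581e-01  4.000e-04] z [-7.581e-01 -6.521e-01 -5.000e-04] yhead -49.3
```

```bash
python3 - <<'E'
from h import *
o,M=st()
print(go((589,-268,90),M,o))
E
```

```text
t 4.45 tcp [ 531.2 -294.    24.8] q [-0.06  0.68  0.62  1.94 -0.59  0.72  0.06] F [-1.6  1.3  8.2] M [0.3  0.3  0.08] g 0.269
tool x [ 6.e-04  0.e+00 -1.e+00] y [ 6.521e-01 -7.581e-01  4.000e-04] z [-7.581e-01 -6.521e-01 -5.000e-04] yhead -49.3
[-0.0651  0.018  -0.0608]
```

{"method": "send_rows", "body": {"dp": [[-0.01, 0, 0], [-0.03, 0, 0], [-0.065, 0, 0], [-0.065, 0.003, -0.01], [-0.065, 0.006, -0.02], [-0.065, 0.009, -0.03], [-0.065, 0.012, -0.04], [-0.065, 0.015, -0.05], [-0.065, 0.018, -0.06], [-0.065, 0.018, -0.061], [-0.065, 0.018, -0.061], [-0.065, 0.018, -0.061]], "spin": [0, 0, 0, -6, -12, -18, -24, -30, -36, -43.7, -43.7, -43.7], "claw": [0.1, 0.1, 0.1, 0.1, 0.1, 0.1, 0.1, 0.1, 0.1, 0.1, 0.1, 0.1]}}

```text
t: 5.95
tcp_pos: [588.8, -268.1, 90.0]
orientation: [1.283, 1.159, -1.283]
contact_force: [0.4, -0.1, -2.5]
grip_width: 0.267
```

```bash
python3 - <<'E'
from h import *
o,M=st(); print(r.calibration("wrist"))
for n in ["top","scene","wrist"]: cv2.imwrite(f"pics/{n}2.png",r.camera(n))
t=cv2.imread("pics/top2.png"); cv2.imwrite("pics/top2z.png",cv2.resize(t[120:260,270:450],None,fx=4,fy=4,interpolation=cv2.INTER_CUBIC))
s=cv2.imread("pics/scene2.png"); cv2.imwrite("pics/scene2z.png",cv2.resize(s[100:290,130:360],None,fx=3,fy=3,interpolation=cv2.INTER_CUBIC))
E
```

```text
t 5.95 tcp [ 588.8 -268.1   90. ] q [-0.04  0.59  0.5   1.81 -0.37  0.83  0.54] F [ 0.4 -0.1 -2.5] M [-0.06  0.06  0.01] g 0.267
tool x [ 3.e-04 -3.e-04 -1.e+00] y [ 9.949e-01 -1.010e-01  4.000e-04] z [-1.010e-01 -9.949e-01  3.000e-04] yhead -5.8
{'mtx': array([[293.87180727,   0.        , 321.42910484],
       [  0.        , 293.87180727, 201.23301983],
       [  0.        ,   0.        ,   1.        ]]), 'xyz': array([ 597.54932582, -187.37659131,  225.59148622]), 'attitude': array([-0.32085563,  0.0149065 , -0.10205476])}
```

View pics/top2z.png

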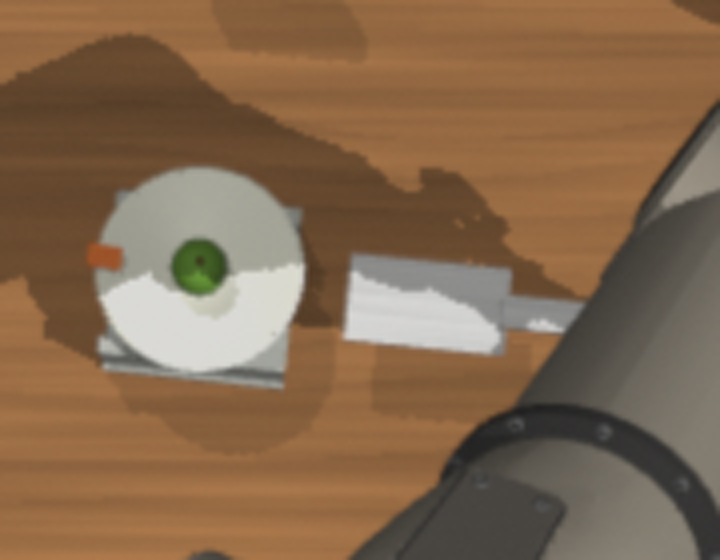

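View pics/scene2z.png

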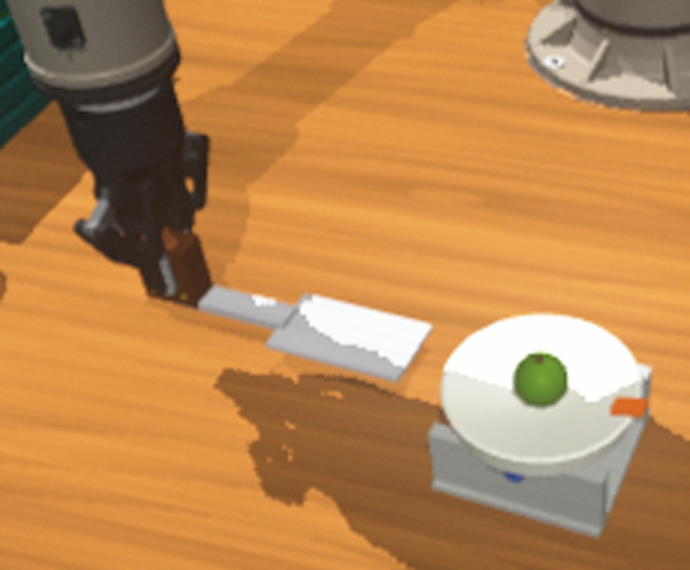

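View pics/wrist2.png

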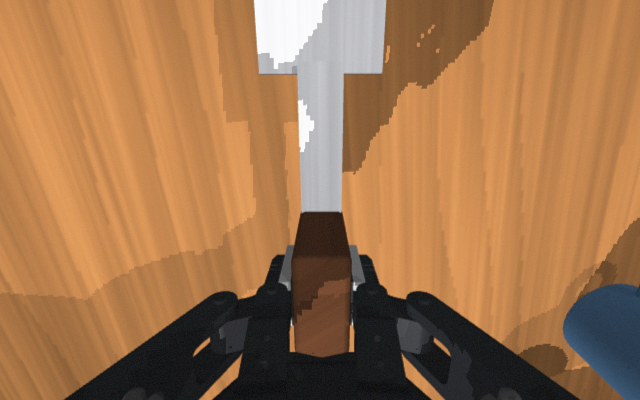

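```bash
cat >> h.py <<'E'
def tri(c1,p1,c2,p2):
    o1,d1=ray(c1,p1);o2,d2=ray(c2,p2);out=[]
    for a,b in zip(d1,d2):
        A=np.c_[a,-b];k=np.linalg.lstsq(A,o2-o1,rcond=None)[0]
        p,q=o1+a*k[0],o2+b*k[1];out.append(np.r_[(p+q)/2,np.linalg.norm(p-q)])
    return np.array(out)
E
python3 - <<'E'
from h import *
ct=r.calibration("top");cs=r.calibration("scene")
T=[(270+x/4-.4,120+y/4-.4) for x,y in[(351,254),(343,338),(511,269),(503,354)]]
S=[(130+x/3-.4,100+y/3-.4) for x,y in[(400,380),(432,325),(267,345),(305,295)]]
P=tri(ct,T,cs,S);print(P.round(1))
print("at z 69 T",plane(ct,T,69)[:,:2].round(1).tolist(),"S",plane(cs,S,69)[:,:2].round(1).tolist())
d=P[:2,:3].mean(0)-P[2:,:3].mean(0);print(d.round(1),np.degrees(np.arctan2(d[1],d[0])),P[:,:3].mean(0).round(1))
o,M=st()
C=np.array([619.5,38.3]);a=np.radians(-5.6);X=np.array([np.cos(a),np.sin(a)]);Y=np.array([-np.sin(a),np.cos(a)])
for q in P[:,:2]: print((q-C)@X,(q-C)@Y)
E
```

```text
[[ 6.372e+02 -6.540e+01  6.870e+01  6.000e-01]
 [ 5.783e+02 -6.040e+01  7.050e+01  8.000e-01]
 [ 6.271e+02 -1.755e+02  6.870e+01  7.000e-01]
 [ 5.681e+02 -1.699e+02  6.880e+01  8.000e-01]]
at z 69 T [[637.2, -65.7], [578.4, -60.1], [627.2, -175.8], [567.9, -169.5]] S [[637.3, -65.0], [576.9, -61.4], [627.3, -175.0], [568.4, -170.2]]
[ 10.1 109.8   0.9] 84.73034027306701 [ 602.6 -117.8   69.2]
t 6.1 tcp [ 588.8 -267.8   89.5] q [-0.04  0.59  0.5   1.81 -0.37  0.83  0.54] F [ 0.1 -0.4 -1.9] M [-0.07  0.01  0.04] g 0.271
tool x [-1.e-04 -3.e-04 -1.e+00] y [ 9.951e-01 -9.920e-02 -1.000e-04] z [-9.920e-02 -9.951e-01  3.000e-04] yhead -5.69
27.688314478443974 -101.49098411098775
-31.413066349753947 -102.23213953861358
28.4098031810886 -212.07445857949503
-30.86265861102923 -212.24995570719932
```

{"method": "send_rows", "body": {"dp": [[0.02, 0.003, 0], [0.037, 0.005, 0], [0.037, 0.005, 0], [0.037, 0.005, -0.015], [0.037, 0.005, -0.03], [0.037, 0.005, -0.045], [0.037, 0.005, -0.06], [0.037, 0.005, -0.075], [0.037, 0.005, -0.09], [0.037, 0.005, -0.09], [0.037, 0.005, -0.09]], "spin": [0, 0, 0, 0, 0, 0, 0, 0, 0, 0, 0], "claw": [0.1, 0.1, 0.1, 0.1, 0.1, 0.1, 0.1, 0.1, 0.1, 0.1, 0.1]}}

```text
t: 7.48
tcp_pos: [602.6, -179.2, 52.4]
orientation: [1.281, 1.161, -1.281]
contact_force: [0.1, -0.5, -2.0]
grip_width: 0.269
```

```bash
python3 - <<'E'
from h import *
o,M=st()
for n in ["scene","top"]: cv2.imwrite(f"pics/{n}3.png",r.camera(n))
s=cv2.imread("pics/scene3.png"); t=cv2.imread("pics/top3.png")
a=cv2.resize(s[160:290,200:360],None,fx=2.5,fy=2.5,interpolation=cv2.INTER_CUBIC);b=cv2.resize(t[140:270,270:430],None,fx=2.5,fy=2.5,interpolation=cv2.INTER_CUBIC)
cv2.imwrite("pics/c3.png",np.hstack([a,b]))
E
```

```text
t 7.47 tcp [ 602.6 -179.2   52.4] q [-0.16  0.62  0.47  1.87 -0.4   0.75  0.43] F [ 0.1 -0.5 -2. ] M [-0.12  0.04 -0.01] g 0.269
tool x [-0.e+00 -5.e-04 -1.e+00] y [ 0.9952 -0.0979  0.    ] z [-9.790e-02 -9.952e-01  5.000e-04] yhead -5.62
```

View pics/c3.png

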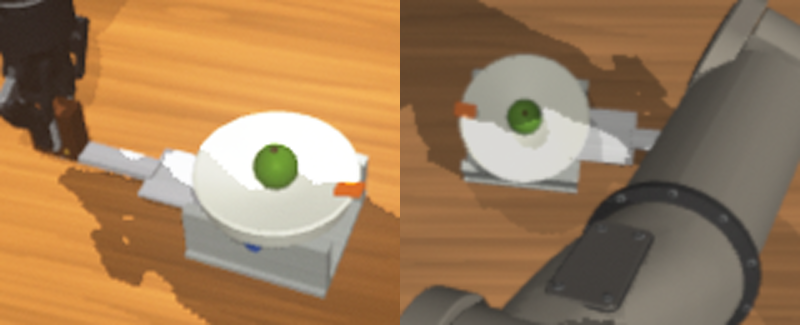

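{"method": "send_rows", "body": {"dp": [[0, 0, -0.015], [0, 0, -0.03], [0, 0, -0.045], [0, 0, -0.06], [0, 0, -0.067], [0, 0, -0.067], [0, 0, -0.067], [-0.01, 0, -0.067], [-0.018, 0, -0.067], [-0.018, 0, -0.067], [-0.018, 0, -0.067]], "spin": [0, 0, 0, 0, 0, 0, 0, 0, 0, 0, 0], "claw": [0.1, 0.1, 0.1, 0.1, 0.1, 0.1, 0.1, 0.1, 0.1, 0.1, 0.1]}}

```text
t: 8.95
tcp_pos: [609.2, -112.0, 70.4]
orientation: [1.281, 1.161, -1.281]
contact_force: [0.5, -0.5, -2.8]
grip_width: 0.268
```

```bash
python3 - <<'E'
from h import *
o,M=st()
for n in ["scene","wrist"]: cv2.imwrite(f"pics/{n}4.png",r.camera(n))
s=cv2.imread("pics/scene4.png"); t=cv2.imread("pics/wrist4.png")
a=cv2.resize(s[160:290,200:360],None,fx=2.5,fy=2.5,interpolation=cv2.INTER_CUBIC)
cv2.imwrite("pics/c4.png",np.hstack([a,cv2.resize(t,(400,325))]))
E
```

```text
t 8.95 tcp [ 609.2 -112.    70.4] q [-0.29  0.58  0.49  1.89 -0.38  0.77  0.31] F [ 0.5 -0.5 -2.8] M [-0.05  0.03 -0.01] g 0.268
tool x [ 1.e-04  1.e-04 -1.e+00] y [ 9.952e-01 -9.750e-02  1.000e-04] z [-9.750e-02 -9.952e-01 -1.000e-04] yhead -5.6
```

View pics/c4.png

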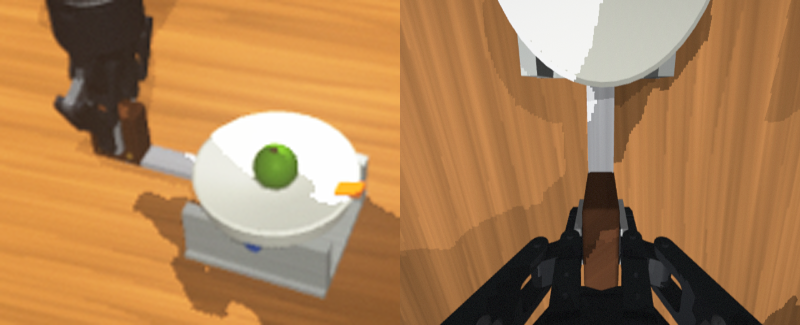

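{"method": "send_rows", "body": {"dp": [[-0.003, 0, 0], [-0.005, 0, 0], [-0.007, 0, 0], [-0.009, 0, 0], [-0.011, 0, 0], [-0.013, 0, 0], [-0.016, 0, 0], [-0.02, 0, 0], [-0.024, 0, 0], [-0.028, 0, 0], [-0.032, 0, 0], [-0.034, 0, 0], [-0.035, 0, 0], [-0.035, 0, 0], [-0.035, 0, 0]], "spin": [0, 0, 0, 0, 0, 0, 0, 0, 0, 0, 0, 0, 0, 0, 0], "claw": [0.1, 0.1, 0.1, 0.1, 0.1, 0.1, 0.1, 0.1, 0.1, 0.1, 0.1, 0.1, 0.1, 0.1, 0.1], "grip_force": 110}}

```text
t: 10.92
tcp_pos: [609.1, -112.0, 105.2]
orientation: [1.281, 1.162, -1.281]
contact_force: [-0.0, 0.8, -3.0]
grip_width: 0.267
```

```bash
python3 - <<'E'
from h import *
o,M=st()
for n in ["scene","top"]: cv2.imwrite(f"pics/{n}5.png",r.camera(n))
s=cv2.imread("pics/scene5.png"); t=cv2.imread("pics/top5.png")
a=cv2.resize(s[160:290,200:360],None,fx=2.5,fy=2.5,interpolation=cv2.INTER_CUBIC);b=cv2.resize(t[140:270,270:430],None,fx=2.5,fy=2.5,interpolation=cv2.INTER_CUBIC)
cv2.imwrite("pics/c5.png",np.hstack([a,b]))
E
```

```text
t 10.93 tcp [ 609.1 -112.   105.2] q [-0.31  0.53  0.52  1.87 -0.35  0.83  0.29] F [-0.   0.8 -3. ] M [-0.22  0.02  0.05] g 0.267
tool x [-2.e-04 -1.e-04 -1.e+00] y [ 9.952e-01 -9.750e-02 -2.000e-04] z [-9.750e-02 -9.952e-01  1.000e-04] yhead -5.6
```

View pics/c5.png

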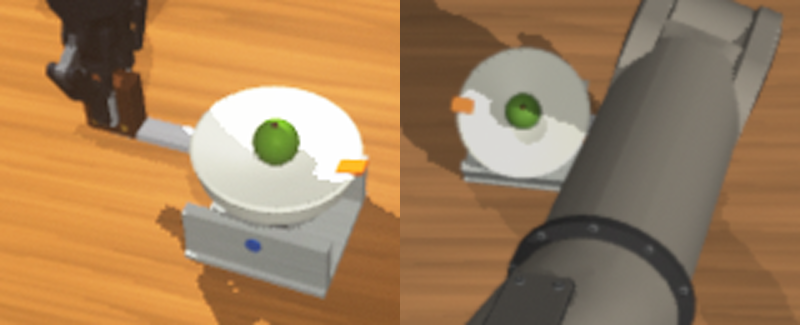

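{"method": "send_rows", "body": {"dp": [[-0.002, 0, 0], [-0.006, 0, 0], [-0.011, 0, 0], [-0.017, 0, 0], [-0.023, 0, 0], [-0.029, 0, 0], [-0.035, 0, 0], [-0.041, 0, 0], [-0.046, 0, 0], [-0.049, 0, 0], [-0.05, 0, 0], [-0.05, 0, 0]], "spin": [0, 0, 0, 0, 0, 0, 0, 0, 0, 0, 0, 0], "claw": [0.1, 0.1, 0.1, 0.1, 0.1, 0.1, 0.1, 0.1, 0.1, 0.1, 0.1, 0.1]}}

```text
t: 12.52
tcp_pos: [609.1, -112.0, 155.2]
orientation: [1.281, 1.161, -1.281]
contact_force: [-0.2, -0.6, -3.9]
grip_width: 0.268
```

```bash
python3 - <<'E'
from h import *
o,M=st()
th=np.array([1,3,6,9,12,15,18,21,24,27,30,33,36,39,42,43.5,44.1])
t=np.radians(th);print(np.c_[th,-150.5*np.sin(t),-150.5*(1-np.cos(t))].round(1))
E
```

```text
t 12.53 tcp [ 609.1 -112.   155.2] q [-0.34  0.47  0.56  1.84 -0.31  0.92  0.26] F [-0.2 -0.6 -3.9] M [-0.25 -0.01 -0.01] g 0.268
tool x [-2.e-04 -0.e+00 -1.e+00] y [ 9.952e-01 -9.760e-02 -2.000e-04] z [-0.0976 -0.9952  0.    ] yhead -5.6
[[   1.    -2.6   -0. ]
 [   3.    -7.9   -0.2]
 [   6.   -15.7   -0.8]
 [   9.   -23.5   -1.9]
 [  12.   -31.3   -3.3]
 [  15.   -39.    -5.1]
 [  18.   -46.5   -7.4]
 [  21.   -53.9  -10. ]
 [  24.   -61.2  -13. ]
 [  27.   -68.3  -16.4]
 [  30.   -75.2  -20.2]
 [  33.   -82.   -24.3]
 [  36.   -88.5  -28.7]
 [  39.   -94.7  -33.5]
 [  42.  -100.7  -38.7]
 [  43.5 -103.6  -41.3]
 [  44.1 -104.7  -42.4]]
```

{"method": "send_rows", "body": {"dp": [[0, -0.0026, 0], [0, -0.0079, -0.0002], [0, -0.0157, -0.0008], [0, -0.0235, -0.0019], [0, -0.0313, -0.0033], [0, -0.039, -0.0051], [0, -0.0465, -0.0074], [0, -0.0539, -0.01], [0, -0.0612, -0.013], [0, -0.0683, -0.0164], [0, -0.0752, -0.0202], [0, -0.082, -0.0243], [0, -0.0885, -0.0287], [0, -0.0947, -0.0335], [0, -0.1007, -0.0387], [0, -0.1036, -0.0413], [0, -0.1047, -0.0424], [0, -0.1047, -0.0424], [0, -0.1047, -0.0424]], "spin": [1, 3, 6, 9, 12, 15, 18, 21, 24, 27, 30, 33, 36, 39, 42, 43.5, 44.1, 44.1, 44.1], "claw": [0.1, 0.1, 0.1, 0.1, 0.1, 0.1, 0.1, 0.1, 0.1, 0.1, 0.1, 0.1, 0.1, 0.1, 0.1, 0.1, 0.1, 0.1, 0.1]}}

```text
t: 14.9
tcp_pos: [509.3, -59.8, 155.3]
orientation: [1.813, 0.665, -1.813]
contact_force: [-0.6, 0.9, -3.2]
grip_width: 0.266
```

```bash
python3 - <<'E'
from h import *
o,M=st()
for n in ["scene","top"]: cv2.imwrite(f"pics/{n}6.png",r.camera(n))
s=cv2.imread("pics/scene6.png"); t=cv2.imread("pics/top6.png")
a=cv2.resize(s[130:260,200:360],None,fx=2.5,fy=2.5,interpolation=cv2.INTER_CUBIC);b=cv2.resize(t[140:270,270:430],None,fx=2.5,fy=2.5,interpolation=cv2.INTER_CUBIC)
cv2.imwrite("pics/c6.png",np.hstack([a,b]))
E
```

```text
t 14.9 tcp [509.3 -59.8 155.3] q [-0.66  0.34  0.8   2.08 -0.33  0.84 -0.54] F [-0.6  0.9 -3.2] M [-0.11  0.21 -0.04] g 0.266
tool x [ 1.e-04 -1.e-04 -1.e+00] y [ 6.469e-01 -7.626e-01  2.000e-04] z [-0.7626 -0.6469  0.    ] yhead -49.69
```

View pics/c6.png

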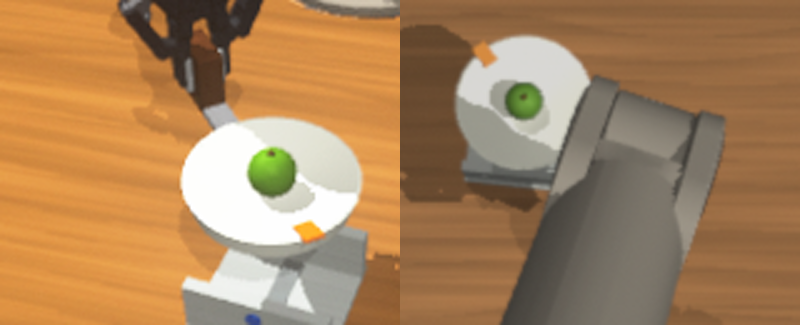

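{"method": "send_rows", "body": {"dp": [[0, -0.0026, 0], [0, -0.0079, -0.0002], [0, -0.0157, -0.0008], [0, -0.0235, -0.0019], [0, -0.0313, -0.0033], [0, -0.039, -0.0051], [0, -0.0465, -0.0074], [0, -0.0539, -0.01], [0, -0.0612, -0.013], [0, -0.0683, -0.0164], [0, -0.0752, -0.0202], [0, -0.082, -0.0243], [0, -0.0885, -0.0287], [0, -0.0947, -0.0335], [0, -0.1007, -0.0387], [0, -0.1036, -0.0413], [0, -0.1047, -0.0424], [0, -0.1047, -0.0424], [0, -0.1047, -0.0424]], "spin": [1, 3, 6, 9, 12, 15, 18, 21, 24, 27, 30, 33, 36, 39, 42, 43.5, 44.1, 44.1, 44.1], "claw": [0.1, 0.1, 0.1, 0.1, 0.1, 0.1, 0.1, 0.1, 0.1, 0.1, 0.1, 0.1, 0.1, 0.1, 0.1, 0.1, 0.1, 0.1, 0.1]}}

```text
t: 17.38
tcp_pos: [473.7, 47.4, 155.3]
orientation: [-2.188, 0.072, 2.188]
contact_force: [-0.1, 0.3, -3.1]
grip_width: 0.27
```

```bash
python3 - <<'E'
from h import *
o,M=st()
for n in ["scene","top"]: cv2.imwrite(f"pics/{n}7.png",r.camera(n))
s=cv2.imread("pics/scene7.png"); t=cv2.imread("pics/top7.png")
cv2.imwrite("pics/s7z.png",cv2.resize(s[130:290,200:360],None,fx=3.75,fy=3.75,interpolation=cv2.INTER_CUBIC))
cv2.imwrite("pics/t7z.png",cv2.resize(t[130:290,240:440],None,fx=3.75,fy=3.75,interpolation=cv2.INTER_CUBIC))
E
```

```text
t 17.38 tcp [473.7  47.4 155.3] q [-1.08  0.34  1.03  2.16 -0.39  0.84 -1.45] F [-0.1  0.3 -3.1] M [-0.01  0.25 -0.01] g 0.27
tool x [-0.  0. -1.] y [-0.0662 -0.9978 -0.    ] z [-0.9978  0.0662  0.    ] yhead -93.8
```

View pics/s7z.png

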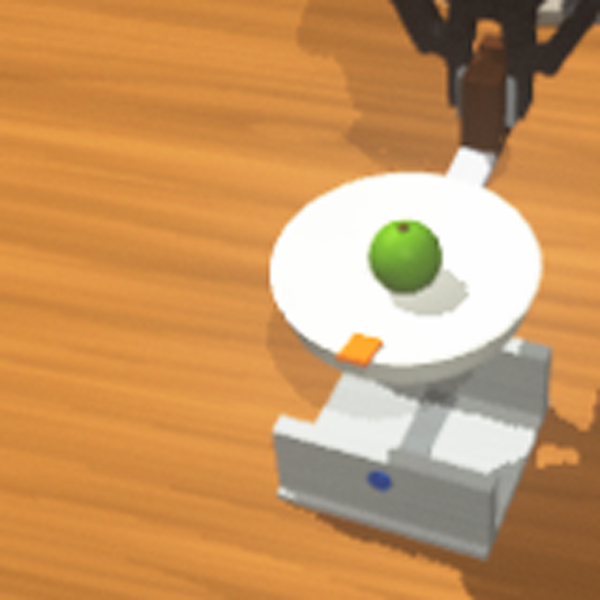

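View pics/t7z.png

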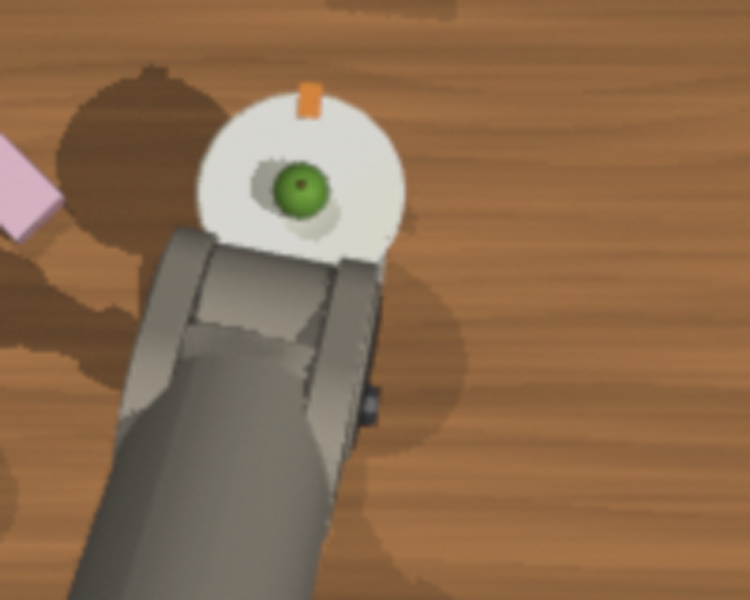

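```bash
python3 - <<'E'
from h import *
ct=r.calibration("top");cs=r.calibration("scene")
s=cv2.imread("pics/scene7.png");h=cv2.cvtColor(s,cv2.COLOR_BGR2HSV)
Z=lambda L:[(200+x/3.75-.4,130+y/3.75-.4) for x,y in L]
T=lambda L:[(240+x/3.75-.4,130+y/3.75-.4) for x,y in L]
rim=Z([(270,263),(543,263),(415,172),(388,366),(330,186),(505,200),(517,325),(299,328)])
for z in (150,157,162):
    P=plane(cs,rim,z)[:,:2].astype(np.float32);print(z,cv2.minEnclosingCircle(P),cv2.fitEllipse(P))
o=tri(ct,T([(310,100)]),cs,Z([(361,349)]));l=tri(ct,T([(300,191)]),cs,Z([(405,257)]))
print("orange",o.round(1),"lime",l.round(1))
rt=T([(197,188),(406,188),(290,93),(222,128),(380,125)])
for z in(150,157,162): print("top",z,cv2.minEnclosingCircle(plane(ct,rt,z)[:,:2].astype(np.float32)))
E
```

```text
150 ((615.7625732421875, 30.159379959106445), 77.45710754394531) ((614.6908569335938, 32.268917083740234), (146.91281127929688, 156.41162109375), 118.27641296386719)
157 ((623.1246948242188, 32.35954666137695), 76.38446044921875) ((622.06787109375, 34.439876556396484), (144.87826538085938, 154.2455596923828), 118.2762680053711)
162 ((628.3834838867188, 33.931095123291016), 75.61824798583984) ((627.3372192382812, 35.99055480957031), (143.42501831054688, 152.69834899902344), 118.27627563476562)
orange [[6.905e+02 3.000e+01 1.572e+02 2.000e-01]] lime [[624.8  35.6 162.5   1.5]]
top 150 ((629.341064453125, 35.672943115234375), 72.81114959716797)
top 157 ((627.8818359375, 35.48941421508789), 72.42684936523438)
top 162 ((626.8394775390625, 35.35832214355469), 72.15233612060547)
```

Both views agree. The dish is at about (625, 35), roughly 135 mm up and level. The mark heads -4.8° against -5.6° for the stand x axis, and the lime is in the centre. I'll hold for half a second, check the scene is still, and hand in.

{"method": "send_rows", "body": {"dp": [[0, 0, 0], [0, 0, 0], [0, 0, 0], [0, 0, 0]], "spin": [0, 0, 0, 0], "claw": [0.1, 0.1, 0.1, 0.1]}}

```text
t: 17.98
tcp_pos: [473.7, 47.7, 155.3]
orientation: [-2.188, 0.073, 2.188]
contact_force: [0.3, 0.8, -3.7]
grip_width: 0.268
```

```bash
python3 - <<'E'
from h import *
o,M=st(); print(np.abs(o["dq"]).max())
i=r.camera("scene"); a=cv2.imread("pics/scene7.png")
print("changed px",(cv2.absdiff(i,a).max(2)>25).sum()); cv2.imwrite("pics/s8.png",i)
b=cv2.imread("pics/scene0.png"); print("props diff",(cv2.absdiff(i,b).max(2)[185:300,390:480]>60).sum())
r.finish_job()
E
```

```text
t 17.98 tcp [473.7  47.7 155.3] q [-1.08  0.34  1.03  2.16 -0.39  0.84 -1.45] F [ 0.3  0.8 -3.7] M [0.05 0.15 0.01] g 0.268
tool x [-1.e-04 -1.e-04 -1.e+00] y [-6.630e-02 -9.978e-01  1.000e-04] z [-9.978e-01  6.630e-02  1.000e-04] yhead -93.8
0.0018334162746785215
changed px 105
props diff 2515
the job is handed in; nothing more can be done
```

View pics/s8.png

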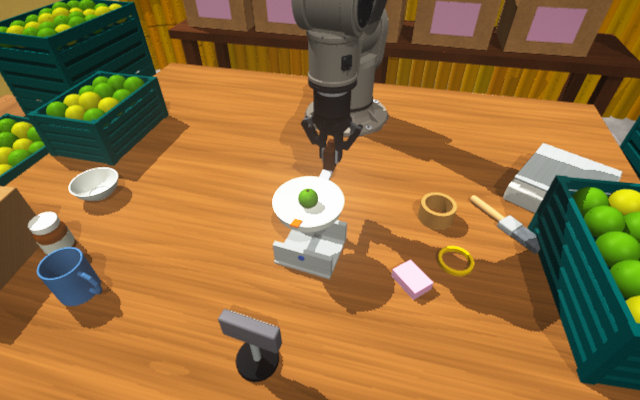

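I gripped the paddle at 100–110 N, slid its blade under the dish, lifted dish and lime clear, and turned them about 88° clockwise about the dish centre. I handed the job in at about 18 s of the 72 s, with the dish still held over the stand.

**Last checks, from the two camera views:**
- **Dish position:** centre at about (625, 35) mm, roughly 6 mm from the stand centre. Its underside is about 135 mm above the table, or about 8 cm above the wall tops.
- **Orange mark:** within about 1° of the stand's x direction, facing the lamp.
- **Level and lime:** the mark measured at the height expected for a level rim. The lime is within about 3 mm of the dish centre.
- **Stillness:** joint speeds were about 0.002 rad/s, the grip was unchanged, and the force was steady at about 3 N downward.

**Checks that disagreed:**
- **Props:** comparing first and last scene pictures in the area of the tape roll, ring and labels showed many changed pixels. I put this down to the shadow of the dish and arm; all three look in place in the last picture, but I did not measure their positions.
- **Dish outline:** a fit from the scene camera alone came out 3–4 mm larger in radius and about 3 mm off in y from the top view. I took that as picture resolution.

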